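# Clamp a freshly glued flow cell with a one-hand bar clamp and keep the squeeze on

## Task

The two halves of the small flow cell have just been glued: stand it on the bench in the mouth of the bar clamp that lies there, close to the fixed pad, centred on the pads and with its two glued halves facing them, and let go of it. Then take the clamp's handle and trigger between the fingers and pump the trigger until the spring-backed foot of the moving jaw reaches the cell and is pressed back about half of its travel, without crushing the cell. Finish while still holding the trigger squeezed, the clamp still lying flat on the bench, so that the pressure stays on while the glue grabs; leave the other things on the bench alone.

Things in the scene. Friction and masses are not known exactly. Their poses are not given: they have to be found in the camera images.
- flow_cell: Glued flow cell: block 34 mm thick (its x axis, across the glue line), 46 mm wide (y), 40 mm high; one half aluminium (x < 0), the other white (x > 0), a thin dark glue line between; two white nipples stand 9 mm above the white half. About 0.16 kg, loose, upright on the bench to the left or right of the clamp. Origin: centre of its underside. Either half may face either pad.
- cell_middle (a point): Middle of the flow cell's block, 20 mm above its underside.
- clamp: Head of a black one-hand bar clamp lying flat and loose on the bench (0.5 kg, 32 mm high): it centres itself between closing fingers. Origin on the bench under the bar, at the mouth. x: along the bar to the moving jaw; y: from the bar to the pads; z up. Jaws reach to y = 78 mm. Bar: y -11 to 9, z 12 to 20, tail to x = -145 mm and further back as the jaw closes. Handle and trigger stick out to -y.
- clamp_fixed_pad (a point): Centre of the fixed pad's face, 17 mm above the bench, at x = 5, y = 55 mm in the clamp's frame; the pad is 28 mm wide and faces the clamp's +x, in front of the fixed jaw (x -16 to 0 mm).
- clamp_squeeze (a point): Midway between the handle's back face and the resting trigger's front face, at x = -27, y = -62 mm in the clamp's frame, 17 mm above the bench: pinch here along the clamp's x axis. Handle and trigger together measure 59 mm over their outsides here at rest, 36 mm with the trigger fully squeezed. The closing fingers also drag the loose clamp along the bench, which takes 3 to 5 N.
- clamp_handle: The clamp's fixed handle: 20 mm thick (clamp x from -56 to -36 mm), from y = -18 to -110 mm, 1 to 31 mm above the bench. Its axes are the clamp's; origin at x = -46, y = -18 mm in the clamp's frame, at bench level.
- clamp_trigger: The trigger, a blade 12 mm thick and 26 mm high (4 to 30 mm above the bench) beside the handle, on its jaw side, out to about y = -87 mm. Origin: its pivot, at x = -14, y = 14 mm in the clamp's frame, 17 mm above the bench. At rest it is splayed 0.15 rad away from the handle.
- trigger_angle (a joint): Trigger angle (rad): 0 at rest, 0.30 fully squeezed; a spring returns it (3 to 5 N at the squeeze point). A squeeze draws the moving jaw in by 30 mm per rad, less up to 4 mm lost motion; a full stroke gains about 8 mm, two teeth. A holding pawl keeps what was gained, though the jaw may spring back up to one tooth (4 mm) when the trigger is let go under load.
- jaw_travel (a joint): How far the moving jaw has been drawn in (m): 0 wide open, 0 to 0.014 at the start, growing as it closes. It drags with about 3 N and the ratchet lets it move only inwards. The mouth between fixed pad and free foot is 68 mm minus this value.
- foot_give (a joint): How far the spring-backed foot of the moving jaw is pressed back (m): 0 free, 0.006 bottomed. The spring starts at about 1.2 N and takes 3 N per mm: 19 N when it bottoms, after which the force rises steeply. Each N at the foot asks 0.4 N at the squeeze point on top of the trigger's spring.
- clamp_foot: The foot of the moving jaw: a rubber-faced pad 28 mm wide and 26 mm high on a short steel stem with a coil spring, opposite the fixed pad. Its axes are the clamp's.
- foot_face (a point): Centre of the foot's face, which faces the clamp's -x, 17 mm above the bench.
- slide_box: Bystander: cardboard box of slides, 56 x 82 x 34 mm, standing on the other side of the clamp from the flow cell. Origin: centre of its underside. Not to be moved.
- glue_dropper: Bystander: small white dropper bottle with a green cap, 26 mm wide, 70 mm high, behind the clamp.
- beaker: Bystander: small glass beaker with tips in it, 54 mm wide, 70 mm high, behind the clamp.
- tape_roll: Bystander: roll of yellow label tape lying flat, 72 mm across, 19 mm high, behind the clamp.
Mind the look-alikes: they are no part of the job. There is more than one size of the flow_cell; the one meant has the size given above.

How it is judged (in metres and radians):
On the way, in this order (a step that is already met when the one before it is completed fails the run):
1. the flow cell stands, let go, in the clamp's mouth near the fixed pad, centred on the pads and with its halves facing them, the foot still clear of it (y of cell_middle in the frame of clamp between 0.041 and 0.069 m and angle between the x axis of flow_cell and the x axis of clamp, either way round below 0.2 rad and angle between flow_cell's own z axis and vertical below 0.12 rad and height (world z) of cell_middle below 0.025 m and x of cell_middle in the frame of clamp between 0.018 and 0.036 m and contact force between each of the arm, the fingers and flow_cell below 0.2 N and contact force between clamp_foot and flow_cell below 0.5 N), for 0.2 s.
2. the trigger is squeezed by the fingers, the foot still clear of the cell (value of joint trigger_angle above 0.12 rad and contact force between the fingers and clamp_trigger above 1 N and contact force between clamp_foot and flow_cell below 0.5 N).
At the end, for the whole second after the job is handed in: Cell upright against the fixed pad (4 mm), within 14 mm of the pads' centre, square within 0.2 rad; foot pressed back 1 to 5.5 mm with 3 to 25 N; fingers still pinch trigger and handle (over 1.5 N each), trigger squeezed over 0.03 rad, cell not touched, clamp flat on the bench (y of cell_middle in the frame of clamp between 0.041 and 0.069 m and angle between the x axis of flow_cell and the x axis of clamp, either way round below 0.2 rad and angle between flow_cell's own z axis and vertical below 0.12 rad and height (world z) of cell_middle below 0.025 m and x of cell_middle in the frame of clamp between 0.018 and 0.026 m and value of joint foot_give between 0.001 and 0.0055 m and contact force between clamp_foot and flow_cell between 3 and 25 N and value of joint trigger_angle above 0.03 rad and contact force between the fingers and clamp_trigger above 1.5 N and contact force between the fingers and clamp_handle above 1.5 N and contact force between the fingers and flow_cell below 0.2 N and height (world z) of clamp below 0.01 m and angle between clamp's own z axis and vertical below 0.1 rad and linear speed of flow_cell below 0.01 m/s); the arm keeps its last pose, push and grip.
It fails at once if the cell is crushed (foot presses on it with more than 45 N) (contact force between clamp_foot and flow_cell above 45 N).
It fails at once if the flow cell is tipped over (angle between flow_cell's own z axis and vertical above 0.6 rad).
It fails at once if the slide box, the dropper bottle, the beaker or the tape roll is moved (distance of any of slide_box, glue_dropper, beaker, tape_roll from where it was at the start of the episode above 0.03 m).
It also fails if it takes over 58 s, if anything falls off the work surface, if the arm or the gripper's body presses on something with over 40 N, if the wrist force passes 120 N, or if a joint passes its speed limit or range.

## Robot

A 6-joint arm with a two-finger parallel gripper is mounted at the origin on a cart in front of the work surface, level with it; the furniture and walls round the work are solid. World frame = base frame: x ahead of the robot, y to its left, z up, the work surface at z = 0. Lengths are in mm, angles in rad, forces in N, time in s.
With the tool pointing down it reaches from about 275 to 825 mm from the base axis. Payload 5.2 kg.
Tool frame: the origin (TCP) lies at the very end of the fingers, on their centre line; the grasp point (between the pads) lies 19 mm behind it; z points along the fingers, y is the direction in which the jaws open and shut (so a half turn about z gives the same grasp; the last joint's range is limited). The gripper opens to 93 mm and grips with 3 to 60 N. Pads are 15 mm wide; open, the fingers measure 128 mm over their backs; the gripper's body (75 mm by 188 mm) begins 65 mm behind the grasp point.
Start: joints at [-1.413, 0.259, 1.535, -0, 1.348, -0.203], TCP at [194.183, -514.585, 218.653] pointing down, gripper open.
Joint ranges: [-3.14, 3.14], [-0.91, 2.08], [0.19, 2.58], [-1.22, 4.36], [0.22, 2.71], [-3.12, 3.12]. Speed limits (rad/s): [2.57, 2.57, 3.14, 3.14, 3.14, 3.14].

## Interface

Orientations are given as [roll, pitch, yaw] about the fixed x, y, z axes, in that order (R = Rz(yaw) Ry(pitch) Rx(roll)).
In Python, from bench import robot gives the robot as it stands. The module is installed in compiled form; this text tells all that it offers. Calls block until the motion is done:
- robot.move_ptp(position, orientation): joint-space move of the TCP to a pose.
- robot.move_linear(position, ori=None, speed=150, f_stop=None): straight line of the TCP; ori=None keeps the orientation; speed is the mean speed in mm/s. With f_stop (N) it stops when the force on the tool has changed by that much, and returns True; else False.
- robot.move_j(angles): joint-space move.
- robot.move_gripper(opening): opening from 0.0 (shut) to 1.0 (fully open); the grip force is fixed at half the most; returns when the fingers have stopped.
- robot.sleep(seconds).
- robot.inverse_kinematics(position, orientation): joint angles nearest the present ones, or None.
- robot.get_image(name): name is "scene" or "top" or "wrist"; returns a dict with "img" (400x640x3 uint8, blue, green, red), "fovy" (degrees; the focal length in pixels is half the picture's height over the tangent of half this angle, whatever the lens; pixels are square), "cx", "cy" (the principal point, pixels), "eye" and "orientation" of the camera in the world. Camera axes: x right, y down, z forward; pixel columns grow to the right and rows downward; lengths in mm; the calibration is good to about 2 mm. The wrist camera is an equidistant fisheye: a pixel r from the principal point sees the ray r / f radians off the axis. A picture is of the moment at which its call begins. There is no depth.
A pose or a line that the arm cannot do raises robot.MotionError and nothing moves.
- robot.hand_in(): hands the job in, once; it reports no verdict.
Readings, each from a call of its own:
- robot.current_t(): time.
- robot.current_qpos(): joint angles.
- robot.current_joint_vel(): joint speeds.
- robot.current_joint_efforts(): joint torques, N m.
- robot.current_tcp_pos(): TCP position.
- robot.current_eef_rot(): TCP orientation.
- robot.current_contact_force(): force on the tool from outside, world axes, zero at the start.
- robot.current_ft_torque(): the same for the moment, N m.
- robot.current_gripper_width(): opening from 0.0 (shut) to 1.0 (fully open).
Only numpy, scipy, OpenCV 4.12 (cv2) and the standard library are available. Lean on these libraries where they do the work, as an engineer would, in place of code of your own. Each camera call takes 0.05 s, during which the arm holds its last target.

## Working session

There is one attempt and no reset: what is moved stays moved. The work goes in short steps, each a Python script; the robot and the scene stay as the last script left them, time stands still between calls to the robot, and variables do not carry over. Pictures are saved under pics/ and viewed, and the job is handed in when it is done.

```bash
mkdir -p pics; ls; python3 - <<'E'
from bench import robot
import cv2
for n in ("scene","top"):
    d=robot.get_image(n); cv2.imwrite(f"pics/{n}0.png",d["img"]); print(n,d["fovy"],d["cx"],d["cy"],d["eye"],d["orientation"])
print(robot.current_t(),robot.current_tcp_pos(),robot.current_eef_rot())
E
```

```text
pics
scene 43.28406958543436 324.29948872747764 194.00015691019615 [-437.12430775  876.41094096  713.49496131] [-2.02527693  0.01336819 -2.26283062]
top 43.09713331395407 307.68494418001944 196.17267070369124 [ 509.98659905   49.91182979 1688.64767958] [-3.0770566  -0.00966091 -1.5773147 ]
0.1 [ 194.09741036 -514.11299315  217.9128355 ] [-3.14003629e+00 -3.37109481e-04  3.60744334e-01]
```

View pics/scene0.png

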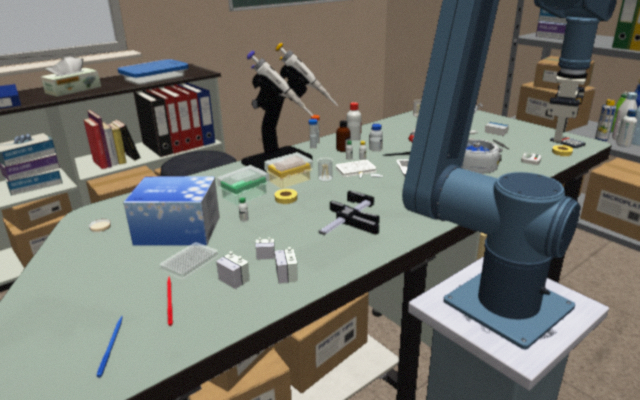

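View pics/top0.png

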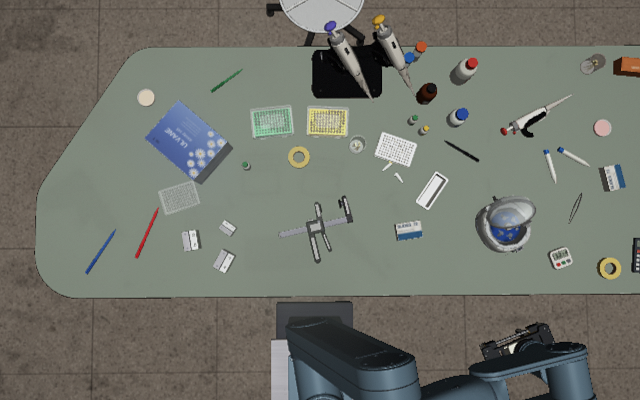

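The top view shows three flow-cell look-alikes at about (191,239), (228,228) and (224,261), and the clamp at about (317,228). I'll enlarge both views.

```bash
cat > h.py <<'E'
import numpy as np, cv2
from bench import robot
from scipy.spatial.transform import Rotation as R
def cam(d):
    f=200/np.tan(np.radians(d["fovy"])/2); return f,R.from_euler("xyz",d["orientation"]).as_matrix(),np.array(d["eye"])
def ray(d,u,v,fish=False):
    f,Rm,e=cam(d); x,y=(u-d["cx"])/f,(v-d["cy"])/f
    if fish:
        r=np.hypot(x,y); s=np.sin(r)/r if r>1e-9 else 1; c=np.array([x*s,y*s,np.cos(r)])
    else: c=np.array([x,y,1.])
    return e,Rm@c
def onz(d,u,v,z,fish=False):
    e,r=ray(d,u,v,fish); return e+r*(z-e[2])/r[2]
def proj(d,p,fish=False):
    f,Rm,e=cam(d); c=(np.atleast_2d(p)-e)@Rm
    if fish:
        th=np.arctan2(np.hypot(c[:,0],c[:,1]),c[:,2]); k=th/np.maximum(np.hypot(c[:,0],c[:,1]),1e-9)
        return np.c_[d["cx"]+f*k*c[:,0],d["cy"]+f*k*c[:,1]]
    return np.c_[d["cx"]+f*c[:,0]/c[:,2],d["cy"]+f*c[:,1]/c[:,2]]
def shot(n,fn,crop=None,s=1):
    d=robot.get_image(n); i=d["img"]
    if crop: x0,y0,x1,y1=crop; i=i[y0:y1,x0:x1]
    cv2.imwrite("pics/"+fn,cv2.resize(i,None,fx=s,fy=s,interpolation=cv2.INTER_CUBIC)); return d
E
python3 - <<'E'
from h import *
d=shot("top","t1.png",(170,180,370,280),4)
d2=shot("scene","s1.png",(210,180,390,300),4)
for u,v in [(191,239),(228,228),(224,261),(317,228),(299,157),(246,165),(357,145),(408,231)]: print(u,v,onz(d,u,v,20).round())
E
```

```text
191 239 [479. 416.  20.]
228 228 [515. 295.  20.]
224 261 [407. 308.  20.]
317 228 [513.   3.  20.]
299 157 [748.  61.  20.]
246 165 [722. 237.  20.]
357 145 [ 787. -132.   20.]
408 231 [ 501. -297.   20.]
```

View pics/t1.png

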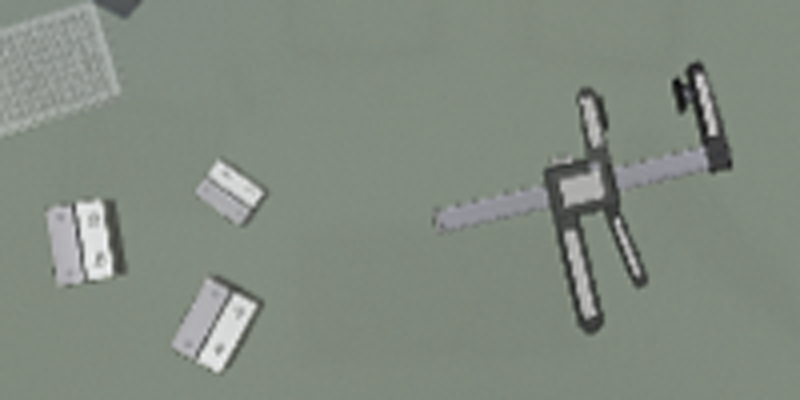

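View pics/s1.png

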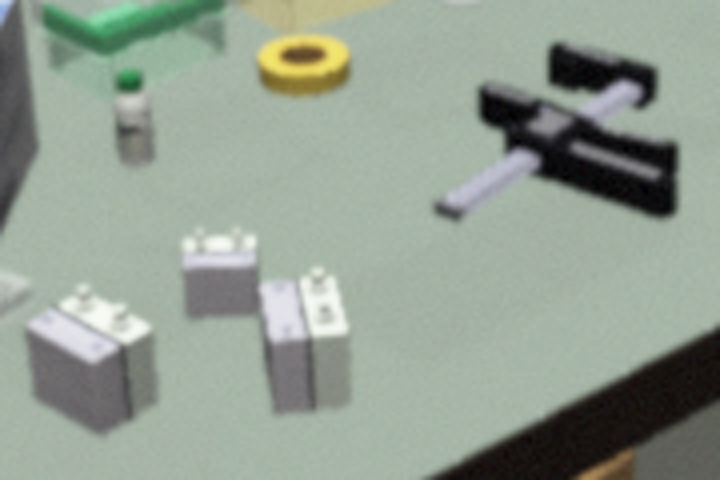

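Of the three, the cell at (228,228) has a long side of about 15 px (≈46–50 mm). The ones at (191,239) and (224,261) measure about 20 px (≈65 mm). So (228,228) is the small one, and I'll confirm it with the wrist camera.

```bash
python3 - <<'E'
from h import *
robot.move_ptp([490,240,300],[np.pi,0,2.53]); 
d=shot("wrist","w1.png"); print(d["fovy"],d["cx"],d["cy"],d["eye"],d["orientation"],robot.current_t(),robot.current_qpos())
np.save("w1.npy",d,allow_pickle=True)
E
```

```text
65.70646984690485 320.05894808579905 196.20428302611649 [430.54203652 281.415843   466.92378861] [ 2.87287631e+00 -7.13953926e-04  9.57890196e-01] 3.1167 [ 2.49564464e-01  2.09798613e-01  1.40218165e+00 -1.70095244e-04
  1.52986403e+00 -7.08206889e-01]
```

View pics/w1.png

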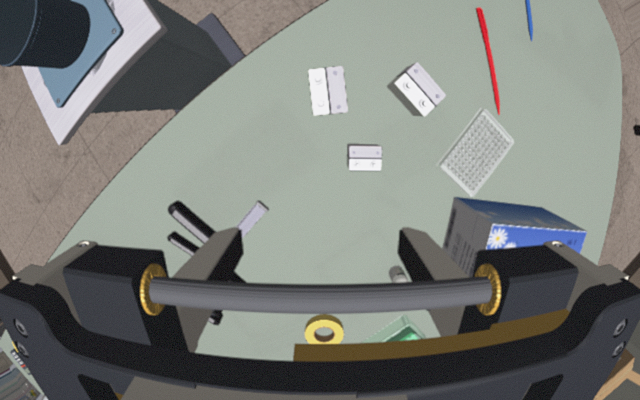

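```bash
python3 - <<'E'
from h import *
i=cv2.imread("pics/w1.png")[130:190,325:405]
cv2.imwrite("pics/w1c.png",cv2.resize(i,None,fx=8,fy=8,interpolation=cv2.INTER_CUBIC))
i=cv2.imread("pics/w1.png")[55:125,295:455]
cv2.imwrite("pics/w1d.png",cv2.resize(i,None,fx=5,fy=5,interpolation=cv2.INTER_CUBIC))
E
```

```text
(no output)
```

View pics/w1c.png

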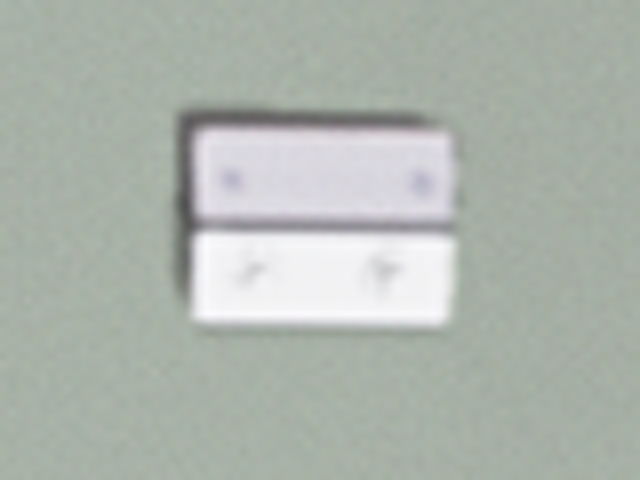

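View pics/w1d.png

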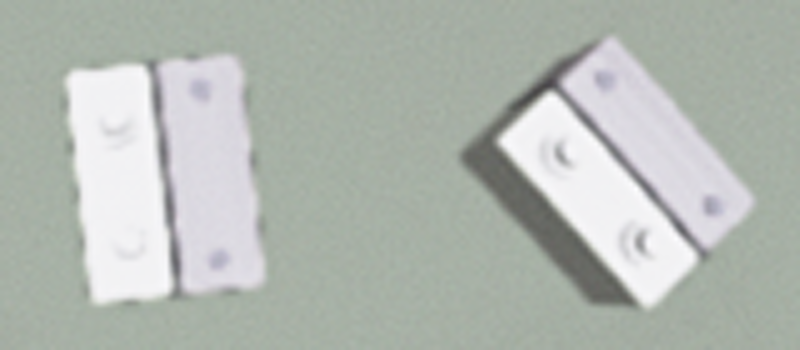

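The enlarged crop shows a small block with top corners near (349,146), (382,146), (381,170) and (349,170), with the aluminium half on top and the white half below. I'll check its size and then measure the clamp.

```bash
python3 - <<'E'
from h import *
d=np.load("w1.npy",allow_pickle=True).item()
def m(c,o,s,z): 
    return np.array([onz(d,o[0]+(u+.5)/s-.5,o[1]+(v+.5)/s-.5,z,True)[:2] for u,v in c])
for c,o,s,z in [([(192,127),(455,127),(453,325),(190,325)],(325,130),8,40),([(67,72),(240,57),(266,288),(92,302)],(295,55),5,55),([(612,37),(755,203),(650,308),(498,142)],(295,55),5,55)]:
    p=m(c,o,s,z); print(p.round(1).tolist(),p.mean(0).round(1),[np.linalg.norm(p[i]-p[(i+1)%4]).round(1) for i in range(4)], np.arctan2(*(p[1]-p[0]+p[2]-p[3])[::-1]))
robot.move_ptp([440,-40,300],[np.pi,0,0.22])
d=shot("wrist","w2.png"); np.save("w2.npy",d,allow_pickle=True); print(robot.current_t())
E
```

```text
[[490.0, 288.2], [516.0, 326.5], [545.5, 307.0], [518.7, 268.3]] [517.6 297.5] [np.float64(46.4), np.float64(35.3), np.float64(47.1), np.float64(35.0)] 0.9697980441719467
[[373.4, 302.7], [395.9, 342.2], [450.6, 312.3], [427.6, 272.5]] [411.9 307.4] [np.float64(45.5), np.float64(62.3), np.float64(46.0), np.float64(62.0)] 1.0487878610139048
[[445.1, 431.5], [504.9, 441.7], [512.9, 398.4], [452.4, 387.1]] [478.8 414.7] [np.float64(60.7), np.float64(44.1), np.float64(61.6), np.float64(45.0)] 0.17698329160405948
4.6833
```

View pics/w2.png

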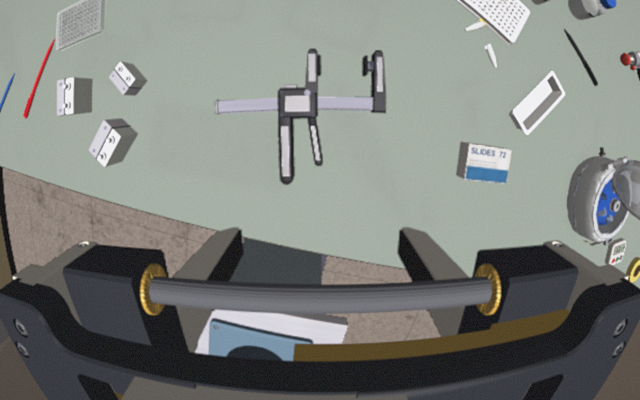

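The size check gives 46.7 × 35 mm, so this is the target; the other two are about 62 × 45 mm. Its centre is (517.6, 297.5). In the wrist view the clamp lies around (218..385, 50..180). Enlarging it.

```bash
python3 - <<'E'
from h import *
i=cv2.imread("pics/w2.png")[40:190,210:400]
cv2.imwrite("pics/w2c.png",cv2.resize(i,None,fx=4,fy=4,interpolation=cv2.INTER_CUBIC))
E
```

```text
(no output)
```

View pics/w2c.png

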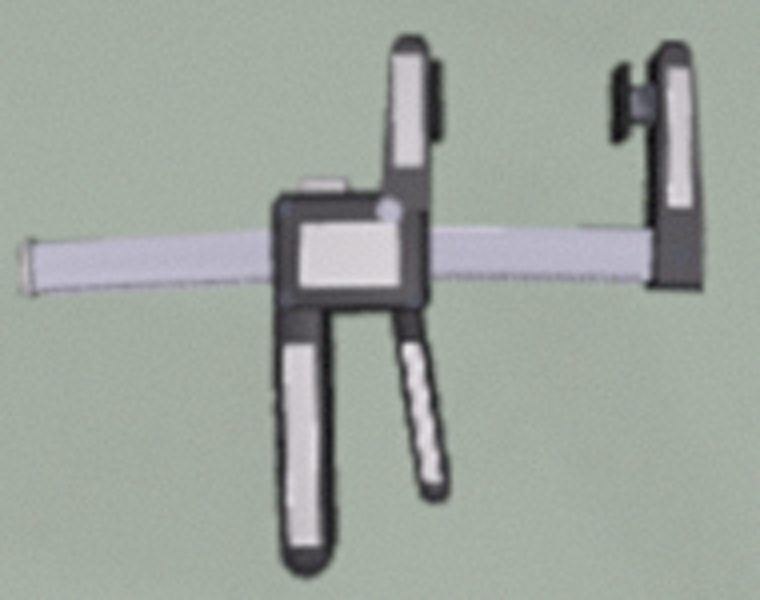

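```bash
cat > fitc.py <<'E'
from h import *
from scipy.optimize import least_squares
def fitclamp(d,pts,o,s,p0):
    # pts: (u,v,cx,cy,z,wx,wy): clamp coordinates, weights in clamp x,y
    W=[onz(d,o[0]+(p[0]+.5)/s-.5,o[1]+(p[1]+.5)/s-.5,p[4],True)[:2] for p in pts]
    def f(q):
        c,sn=np.cos(q[2]),np.sin(q[2]); r=[]
        for w,p in zip(W,pts):
            dx=w-q[:2]; r+= [p[5]*(c*dx[0]+sn*dx[1]-p[2]),p[6]*(-sn*dx[0]+c*dx[1]-p[3])]
        return np.array(r)
    s_=least_squares(f,p0,x_scale=[1,1,.01],loss="soft_l1"); return s_.x,s_.fun,W
def tocl(q,w): c,s=np.cos(q[2]),np.sin(q[2]); d=np.array(w[:2])-q[:2]; return np.array([c*d[0]+s*d[1],-s*d[0]+c*d[1]])
def fromcl(q,p): c,s=np.cos(q[2]),np.sin(q[2]); return np.array([q[0]+c*p[0]-s*p[1],q[1]+s*p[0]+c*p[1]])
E
python3 - <<'E'
from fitc import *
d=np.load("w2.npy",allow_pickle=True).item()
pts=[(408,36,-8,78,32,1,1),(306,577,-46,-110,31,1,1),(306,430,-46,0,31,1,0),(388,100,-16,0,32,1,0),
(150,237,0,9,20,0,1),(540,228,0,9,20,0,1),(150,288,0,-11,20,0,1),(600,277,0,-11,20,0,1),(443,100,5,55,30,1,1)]
q,r,W=fitclamp(d,pts,(210,40),4,[510,0,-1.35]); print(q,r.reshape(-1,2).round(1).tolist())
for n,u,v,z in [("foot",611,102,30),("foot top",620,65,30),("tail",30,265,20),("trig end",434,500,30),("trig out",440,430,30)]:
    print(n,tocl(q,onz(d,210+u/4,40+v/4,z,True)).round(1))
np.save("q.npy",q)
d=robot.get_image("top")
P=lambda L:np.array([[*fromcl(q,p),p[2]] for p in L])
L=P([(-8,78,32),(-46,-110,31),(5,55,30),(-46,-18,31),(-145,0,20)])
i=cv2.resize(d["img"][180:280,270:370],None,fx=6,fy=6,interpolation=cv2.INTER_CUBIC)
for u,v in proj(d,L): cv2.circle(i,(int((u-270)*6),int((v-180)*6)),3,(0,0,255),-1)
cv2.imwrite("pics/t2.png",i)
E
```

```text
[526.14588032 -17.22673546  -1.34402049] [[-0.0, -0.6], [-0.7, -5.7], [0.8, -0.0], [1.0, 0.0], [-0.0, 0.1], [0.0, 0.2], [-0.0, 1.3], [0.0, 2.8], [-1.1, -0.7]]
foot [63.1 53.9]
foot top [66.4 67.5]
tail [-148.2    1. ]
trig end [  0.5 -88.6]
trig out [  2.8 -63.4]
```

View pics/t2.png

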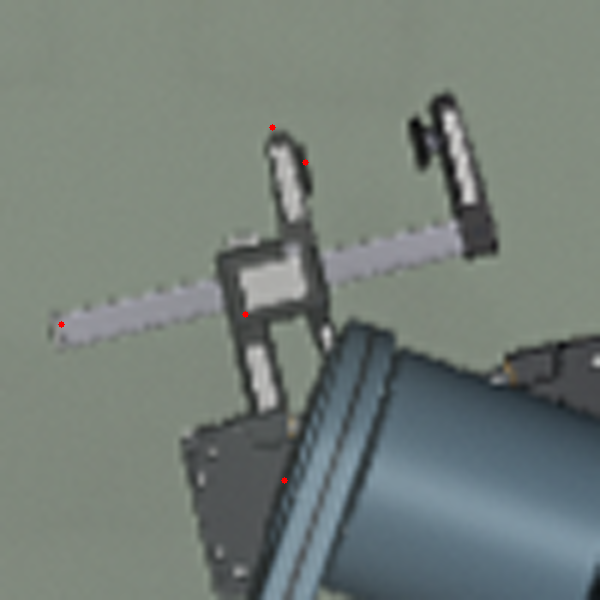

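```bash
python3 - <<'E'
from fitc import *
a=[np.pi,0,2.54]
robot.move_ptp([517.6,297.5,110],a)
robot.move_linear([517.6,297.5,23],speed=120)
robot.move_gripper(0.3); print(robot.current_gripper_width()*93,robot.current_contact_force())
robot.move_linear([517.6,297.5,120],speed=150)
d=shot("wrist","w3.png",(160,120,480,320),2); np.save("w3.npy",d,allow_pickle=True)
print(robot.current_gripper_width()*93,robot.current_contact_force(),robot.current_t())
E
```

```text
45.381831529440895 [0.40111107 1.1062642  0.55756015]
45.86330957968678 [-0.24879713  0.13414786 -1.36914011] 8.725
```

View pics/w3.png

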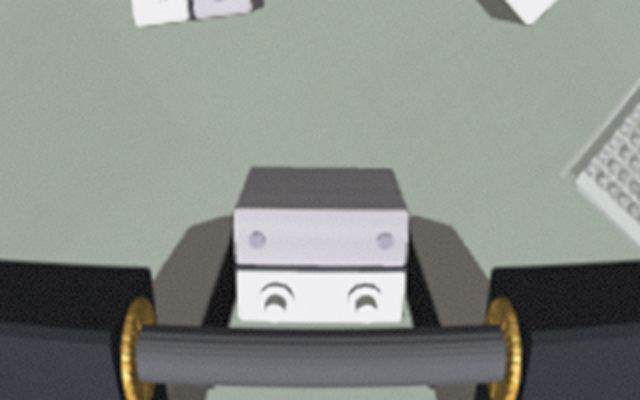

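The cell is held at 45.9 mm opening, with the glue line at about pixel (321,253) in the full frame. I'll correct for the in-hand offset and place it.

```bash
python3 - <<'E'
from fitc import *
d=np.load("w3.npy",allow_pickle=True).item()
g=onz(d,321,253.3,137,True)[:2]; t=np.array([517.6,297.5]); off=g-t
u=np.array([np.cos(2.54),np.sin(2.54)])  # tool x
v=np.array([np.sin(2.54),-np.cos(2.54)]) # tool y
ox=off@u; print("offset tool x,y",ox,off@v)
q=np.load("q.npy"); yaw=q[2]+np.pi   # tool x = -clamp x
if abs(ox)>5: raise SystemExit
c=fromcl(q,(26,57)); ux=np.array([np.cos(yaw),np.sin(yaw)]); tgt=c-ux*ox
print(c,tgt,yaw,robot.inverse_kinematics([*tgt,120],[np.pi,0,yaw]))
robot.move_ptp([*tgt,120],[np.pi,0,yaw])
print(robot.current_tcp_pos())
d=shot("wrist","w4.png",(120,80,520,330),2); np.save("w4.npy",d,allow_pickle=True);print(robot.current_t())
E
```

```text
offset tool x,y 1.005891511406791 0.06331701026232922
[587.53223761 -29.74532721] [587.75839932 -30.72546424] 1.7975721643128293 [-0.241614    0.40742193  1.5747976   0.          1.15937313 -0.46838984]
[587.55054255 -29.58368478 119.77927667]
10.0417
```

View pics/w4.png

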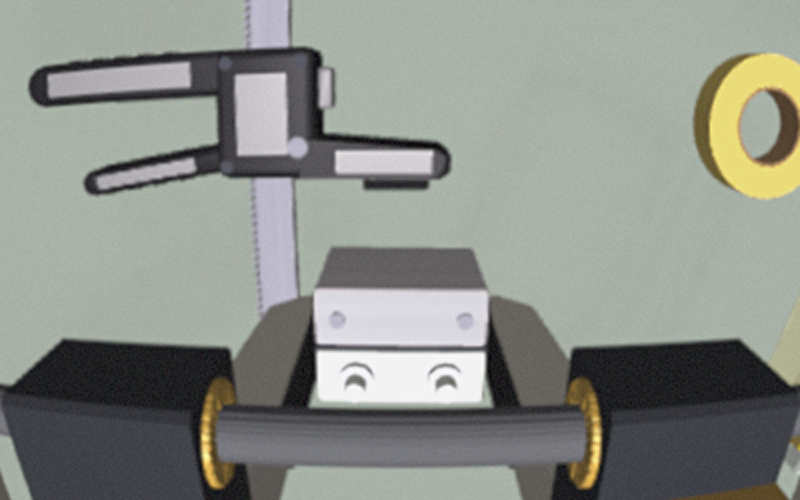

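```bash
python3 - <<'E'
from fitc import *
d=np.load("w4.npy",allow_pickle=True).item(); q0=np.load("q.npy")
pts=[(449,160,-8,78,32,1,1),(30,87,-46,-110,31,1,0),(120,80,-46,0,31,1,0),(390,138,-16,0,32,1,0),(397,188,5,55,30,1,1),
(293,210,0,9,20,0,1),(252,210,0,-11,20,0,1),(288,20,0,9,20,0,1),(247,20,0,-11,20,0,1)]
q,r,W=fitclamp(d,pts,(120,80),2,q0); print(q,q0,r.reshape(-1,2).round(1).tolist())
g=onz(d,120+401/2,80+347/2,137,True); print("cell middle in clamp",tocl(q,g),tocl(q0,g)); print(robot.current_tcp_pos(),tocl(q0,robot.current_tcp_pos()))
np.save("q4.npy",q)
E
```

```text
[526.62359238 -15.77330792  -1.34163037] [526.14588032 -17.22673546  -1.34402049] [[0.5, -1.2], [-0.2, -0.0], [0.6, -0.0], [-0.7, 0.0], [-0.2, 0.2], [0.0, -0.4], [0.0, 0.7], [-0.0, -0.5], [-0.0, 1.4]]
cell middle in clamp [26.9760134  56.83950112] [25.5312762  57.69607987]
[587.62988446 -29.24549208 119.85364721] [25.5349171  57.20752821]
```

```bash
python3 - <<'E'
from fitc import *
p=robot.current_tcp_pos()
print(robot.move_linear([p[0],p[1],60],speed=150), robot.move_linear([p[0],p[1],23.3],speed=50,f_stop=6), robot.current_tcp_pos(),robot.current_contact_force())
robot.move_gripper(0.61); print(robot.current_gripper_width()*93, robot.current_contact_force(),robot.current_tcp_pos())
robot.move_linear([p[0],p[1],130],speed=150)
q=np.load("q4.npy"); s=fromcl(q,(-27,-66)); yaw=q[2]+np.pi/2
print(robot.inverse_kinematics([*s,140],[np.pi,0,yaw]),s,yaw)
robot.move_ptp([*s,170],[np.pi,0,yaw]); 
d=shot("wrist","w5.png"); np.save("w5.npy",d,allow_pickle=True);shot("scene","s5.png",(290,150,430,260),5);print(robot.current_t())
E
```

```text
False True [586.71285984 -29.1793133   22.93771237] [0.10835391 0.55854789 5.29388034]
56.829697142850506 [-0.44150357  0.97811921 -0.61856703] [585.73154712 -28.85908168  22.0094973 ]
[-2.55111157e-01  1.63624366e-01  1.86459707e+00 -4.44089210e-16
  1.11337122e+00  1.08651921e+00] [456.21561838  -4.47210453] 0.22916595588628774
14.1083
```

View pics/w5.png

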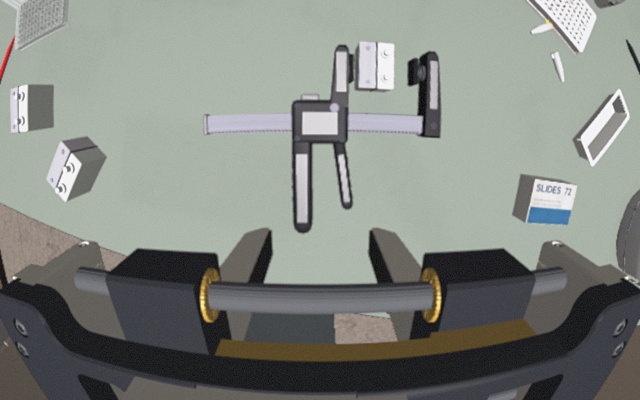

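View pics/s5.png

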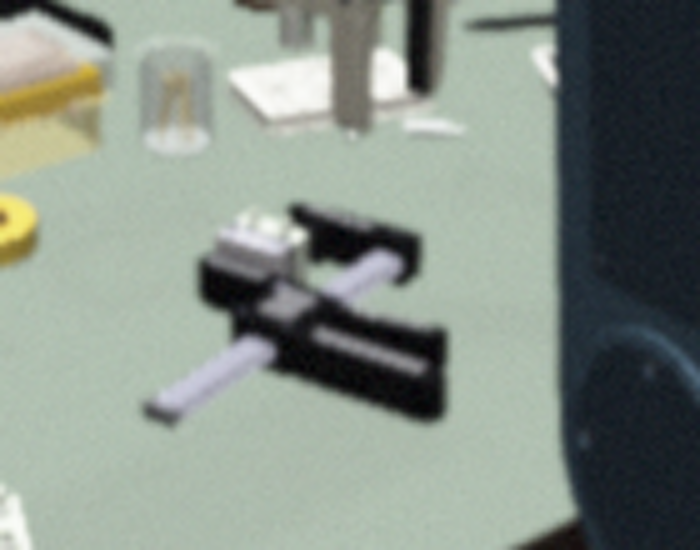

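```bash
python3 - <<'E'
from h import *
i=cv2.imread("pics/w5.png")[35:235,200:450]
cv2.imwrite("pics/w5c.png",cv2.resize(i,None,fx=3,fy=3,interpolation=cv2.INTER_CUBIC))
E
```

```text
(no output)
```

View pics/w5c.png

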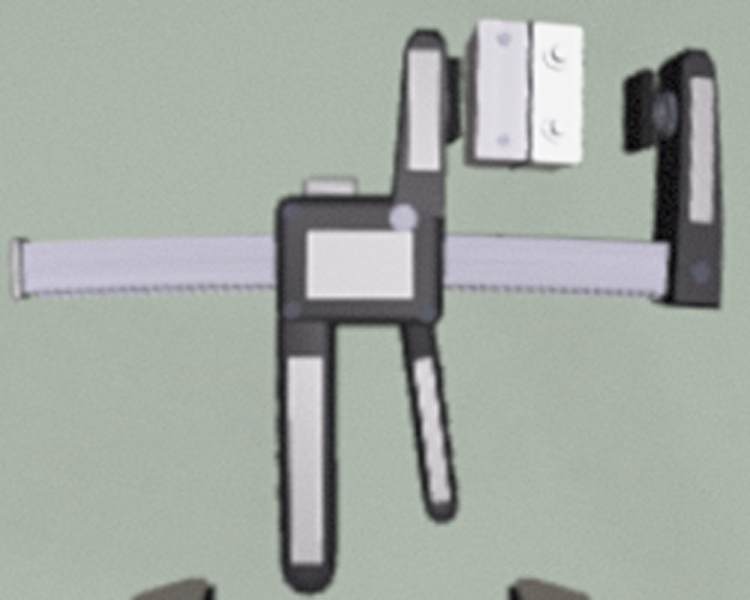

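```bash
python3 - <<'E'
from fitc import *
d=np.load("w5.npy",allow_pickle=True).item(); q0=np.load("q4.npy"); o=(200,35)
pts=[(427,32,-8,78,32,1,1),(307,592,-46,-110,31,1,0),(307,440,-46,0,31,1,0),(403,110,-16,0,32,1,0),(461,100,5,55,30,1,1),
(200,240,0,9,20,0,1),(560,238,0,9,20,0,1),(200,292,0,-11,20,0,1),(560,295,0,-11,20,0,1)]
q,r,W=fitclamp(d,pts,o,3,q0); print(q,r.reshape(-1,2).round(1).tolist()); np.save("q5.npy",q)
T=lambda u,v,z:tocl(q,onz(d,o[0]+(u+.5)/3-.5,o[1]+(v+.5)/3-.5,z,True)).round(1)
C=[T(*p,40) for p in [(480,20),(582,27),(582,163),(474,157)]]; print(C,np.mean(C,0)); print("foot",T(624,112,30),"trig out",T(446,430,30),T(434,430,30))
s=fromcl(q,(-27,-64)); yaw=q[2]+np.pi/2
robot.move_gripper(1.0)
robot.move_ptp([*s,110],[np.pi,0,yaw]); 
print(robot.move_linear([*s,5],speed=120,f_stop=8),robot.current_tcp_pos(),s)
d=shot("wrist","w6.png"); np.save("w6.npy",d,allow_pickle=True);shot("scene","s6.png",(290,150,430,260),5);print(robot.current_t())
E
```

```text
[525.90370509 -17.19836641  -1.34855356] [[0.5, -1.0], [-0.5, -0.0], [0.0, -0.0], [0.9, 0.0], [-1.1, -0.4], [-0.0, -1.4], [0.0, 0.8], [-0.0, 0.7], [0.0, 1.0]]
[array([ 8.8, 80. ]), array([42. , 79.9]), array([42.2, 34.5]), array([ 7.1, 34.7])] [25.025 57.275]
foot [58.9 53.8] trig out [  1.  -56.1] [ -3.1 -56.1]
False [458.34190722  -5.17132026   5.77688974] [457.5264693   -4.96915446]
16.3583
```

View pics/w6.png

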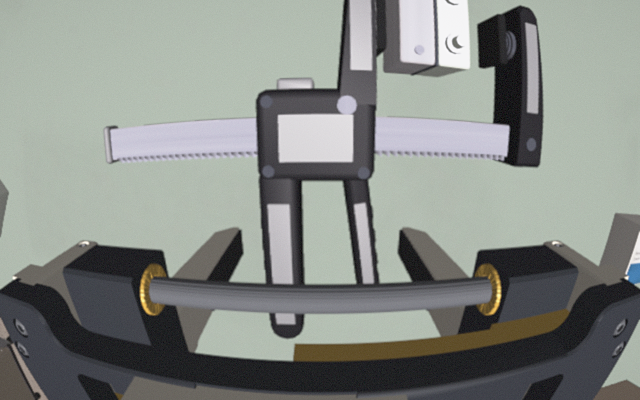

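View pics/s6.png

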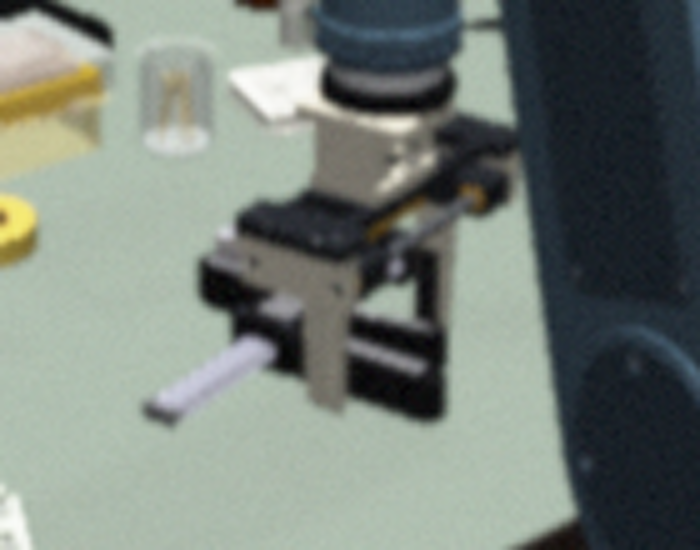

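Clear view: the cell sits at clamp (25, 57), the foot at about x=59, and the fingers straddle handle and trigger. First stroke.

```bash
python3 - <<'E'
from fitc import *
robot.move_gripper(0.5); print(robot.current_gripper_width()*93,robot.current_t())
robot.move_gripper(0.40); print(robot.current_gripper_width()*93,robot.current_contact_force().round(1),robot.current_tcp_pos())
d=shot("wrist","w7.png"); np.save("w7.npy",d,allow_pickle=True);print(robot.current_t())
robot.move_gripper(0.68); print(robot.current_gripper_width()*93,robot.current_contact_force().round(1))
d=shot("wrist","w8.png"); np.save("w8.npy",d,allow_pickle=True);print(robot.current_t())
a=cv2.imread("pics/w7.png")[:,90:560];b=cv2.imread("pics/w8.png")[:,90:560]
cv2.imwrite("pics/w78.png",cv2.resize(np.vstack([a[:300],b[:300]]),None,fx=1,fy=1))
E
```

```text
46.87724215308775 17.2583
37.88463730838644 [-2.6  3.9  2.1] [457.49721436  -4.94019374   4.95879646]
17.7333
63.371589904654314 [ 0.2 -0.4 -0.8]
18.4167
```

View pics/w78.png

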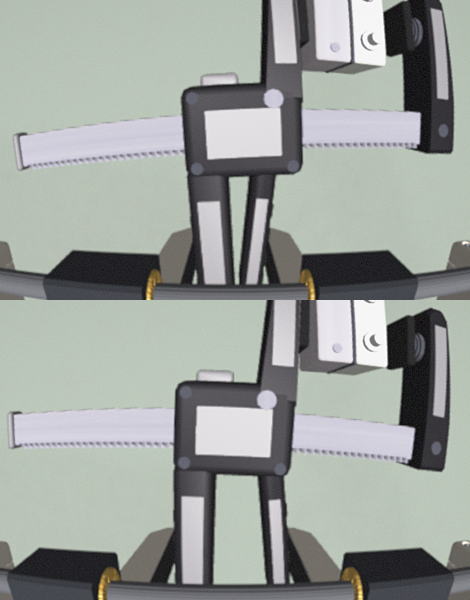

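```bash
python3 - <<'E'
from h import *
for n in (7,8):
    i=cv2.imread(f"pics/w{n}.png")[0:180,330:560]
    cv2.imwrite(f"pics/w{n}c.png",cv2.resize(i,None,fx=3.3,fy=3.3,interpolation=cv2.INTER_CUBIC))
E
```

```text
(no output)
```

View pics/w7c.png

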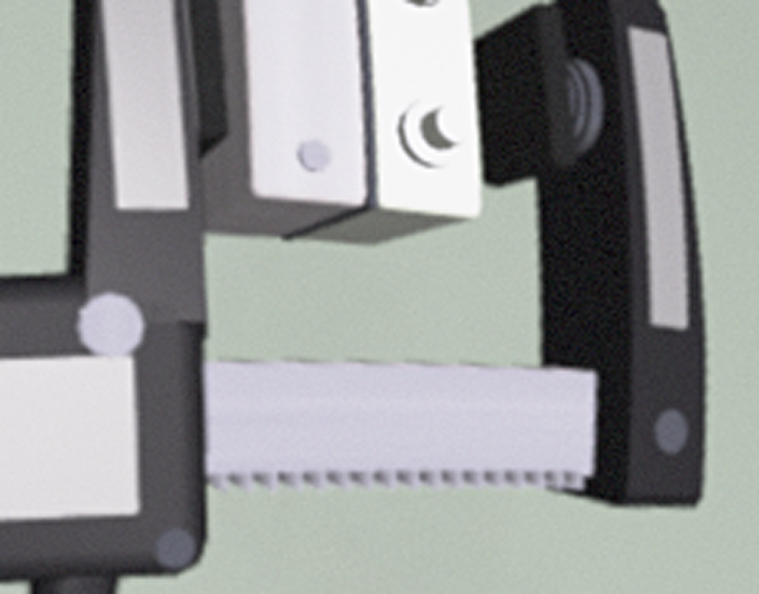

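View pics/w8c.png

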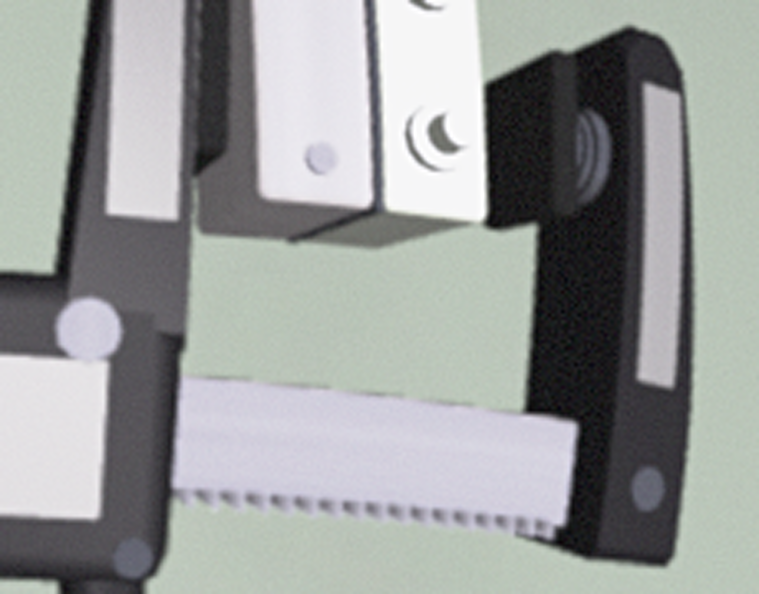

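```bash
cat > meas.py <<'E'
from fitc import *
def rigid(A,B): # B = R A + t
    a,b=A.mean(0),B.mean(0); H=(A-a).T@(B-b); th=np.arctan2(H[0,1]-H[1,0],H[0,0]+H[1,1])
    c,s=np.cos(th),np.sin(th); return th,b-np.array([[c,-s],[s,c]])@a
E
python3 - <<'E'
from meas import *
for n in (6,7,8):
    i=cv2.imread(f"pics/w{n}.png")[60:200,240:400]
    cv2.imwrite(f"pics/w{n}h.png",cv2.resize(i,None,fx=4,fy=4,interpolation=cv2.INTER_CUBIC))
cv2.imwrite("pics/h678.png",np.vstack([np.hstack([cv2.resize(cv2.imread(f"pics/w{n}h.png"),(400,350)) for n in (6,7)]),np.hstack([cv2.resize(cv2.imread("pics/w8h.png"),(400,350)),np.zeros((350,400,3),np.uint8)])])[:600])
E
```

```text
(no output)
```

View pics/h678.png

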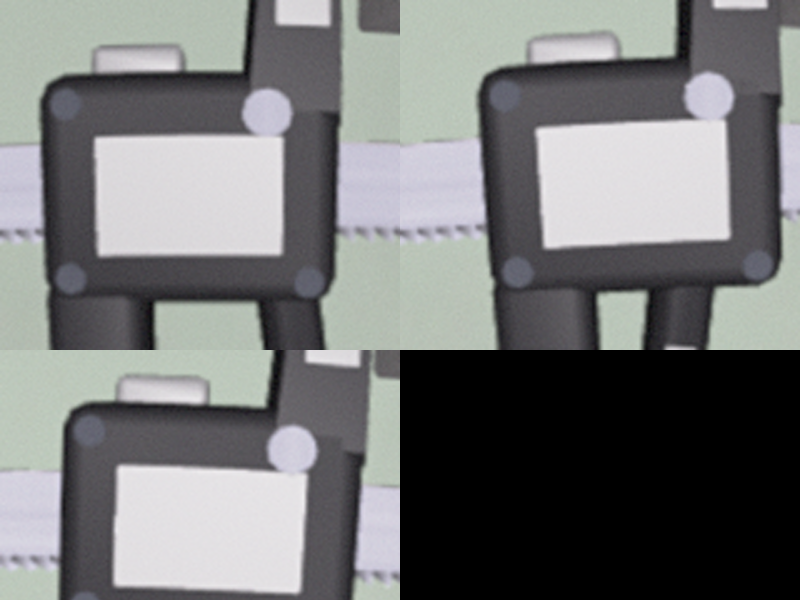

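```bash
cat > d.py <<'E'
from meas import *
def W(d,P,z): return np.array([onz(d,u,v,z,True)[:2] for u,v in P])
def big(L): return [(240+(u+.5)/2.5-.5,60+(v+.5)/2.5-.5) for u,v in L]
def cr(L): return [(330+(u+.5)/3.3-.5,(v+.5)/3.3-.5) for u,v in L]
D={n:np.load(f"w{n}.npy",allow_pickle=True).item() for n in (6,7,8)}
H={6:[(95,137),(283,137),(282,255),(98,255),(65,104),(309,282),(267,112)],
7:[(136,128),(324,121),(330,238),(144,248),(105,96),(357,266),(309,96)],
8:[(117,116),(307,122),(300,243),(114,236),(89,81),(325.8,272.8),(292,99)]}
S={6:[(531,145)],7:cr([(670,431)]),8:cr([(648,489)])}
q5=np.load("q5.npy")
T=np.array([tocl(q5,w) for w in W(D[6],big(H[6]),32)])
E
cat >> d.py <<'E'
def pose(d,Hn,z=32):
    th,t=rigid(T[:len(Hn)],W(d,Hn,z)); return np.array([*t,th])
E
python3 - <<'E'
from d import *
print(T.round(1).tolist())
for n in (6,7,8):
    q=pose(D[n],big(H[n])); np.save(f"qq{n}.npy",q)
    print(n,q.round(3),"jaw screw",tocl(q,W(D[n],S[n],32)[0]).round(1))
q=np.load("qq7.npy"); print("7 cell BL,BR corner",[tocl(q,w).round(1) for w in W(D[7],cr([(252,193),(366,206),(480,217),(470,0),(247,0)]),40)], "foot back bottom",[tocl(q,w).round(1) for w in W(D[7],cr([(557,165),(540,0),(478,42)]),30)])
q=np.load("qq8.npy"); print("8 cell",[tocl(q,w).round(1) for w in W(D[8],cr([(260,197),(375,209),(487,221),(476,0),(250,0)]),40)], "foot",[tocl(q,w).round(1) for w in W(D[8],cr([(575,210),(553,52)]),30)])
q=q5; print("6 ",[tocl(q,w).round(1) for w in W(D[6],[(388,66),(437,71),(469,67)],40)],"foot",[tocl(q,w).round(1) for w in W(D[6],[(479,22),(500,15),(503,67)],30)])
E
```

```text
[[-45.7, 10.1], [-11.7, 10.1], [-11.5, -11.7], [-45.5, -11.6], [-51.1, 16.4], [-6.4, -16.7], [-14.6, 14.6]]
6 [525.904 -17.198  -1.349] jaw screw [87.2  0.4]
7 [530.527 -24.012  -1.299] jaw screw [78.8  0.9]
8 [527.723 -20.209  -1.39 ] jaw screw [79.3  0.2]
7 cell BL,BR corner [array([ 4. , 31.9]), array([20.1, 30.8]), array([37.8, 30.6]), array([39.4, 63.5]), array([ 5.4, 59.5])] foot back bottom [array([58.1, 42. ]), array([58.2, 69.9]), array([45.5, 60.6])]
8 cell [array([ 6.4, 33.7]), array([22.8, 34.4]), array([40.2, 35.6]), array([38.7, 69.1]), array([ 4.6, 61.9])] foot [array([61.8, 42.6]), array([57.9, 68.3])]
6  [array([ 2.6, 31.8]), array([25.2, 31.4]), array([41.5, 35.1])] foot [array([53.4, 62. ]), array([66.9, 68.8]), array([67.3, 40. ])]
```

```bash
python3 - <<'E'
from d import *
d2=np.load("w2.npy",allow_pickle=True).item(); d5=np.load("w5.npy",allow_pickle=True).item()
for z in (4,17,30):
    print(z,"w2",tocl(np.load("q.npy"),onz(d2,210+611.5/4-.5,40+120/4,z,True)).round(1),"w5",tocl(q5,onz(d5,200+625/3-.5,35+125/3,z,True)).round(1),
    "w6",tocl(q5,onz(D[6],479,45,z,True)).round(1))
# overlay predicted foot box in w6 for mouth hypotheses
i=cv2.resize(D[6]["img"][0:180,360:560],None,fx=4,fy=4,interpolation=cv2.INTER_CUBIC)
for X,col in ((59,(0,0,255)),(62,(0,255,0)),(65,(255,0,0))):
    P=np.array([[*fromcl(q5,(X,y)),z] for y,z in [(41,4),(69,4),(69,30),(41,30),(41,4)]])
    p=((proj(D[6],P,True)-[360,0])*4).astype(int); cv2.polylines(i,[p],False,col,1)
cv2.imwrite("pics/f6.png",i)
E
```

```text
4 w2 [66.  51.1] w5 [66.5 52.4] w6 [67.2 56.5]
17 w2 [64.2 49.2] w5 [62.8 50.7] w6 [59.9 53. ]
30 w2 [62.5 47.3] w5 [59.1 49. ] w6 [52.7 49.4]
```

View pics/f6.png

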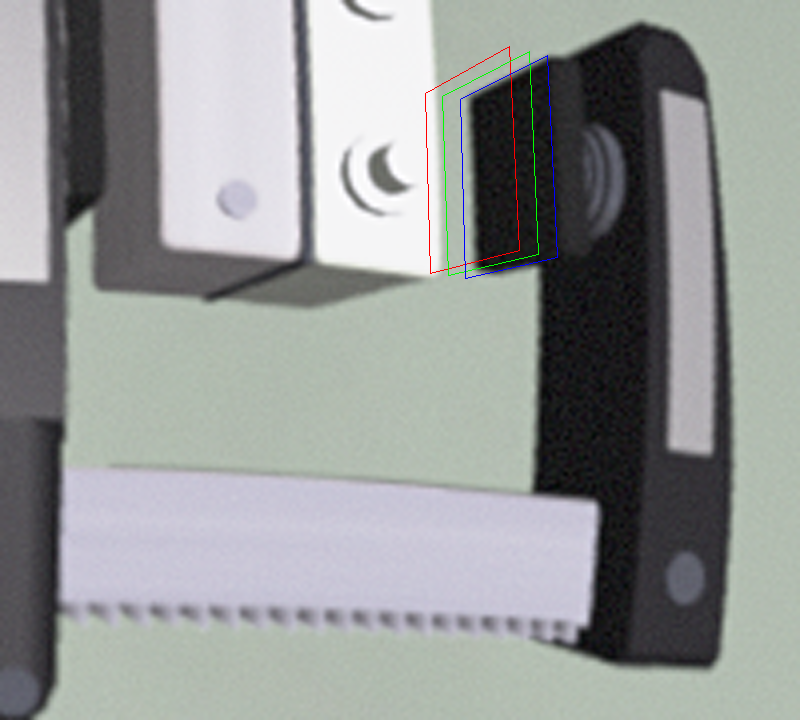

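The foot face was at x≈66.3, so travel was about 6.7 mm, and stroke 1 gained 8 mm. The foot is now at about 58.4 and meets the cell at 39. That means two more full strokes, then a partial one.

```bash
python3 - <<'E'
from fitc import *
for k in (9,10):
    robot.move_gripper(0.40); w=robot.current_gripper_width()*93
    robot.sleep(0.1)
    d=shot("wrist",f"w{k}a.png"); np.save(f"w{k}a.npy",d,allow_pickle=True)
    print(w,robot.current_gripper_width()*93,robot.current_contact_force().round(1),robot.current_tcp_pos().round(1))
    robot.move_gripper(0.68); robot.sleep(0.1)
    d=shot("wrist",f"w{k}.png"); np.save(f"w{k}.npy",d,allow_pickle=True)
print(robot.current_t())
i=cv2.imread("pics/w10.png")
cv2.imwrite("pics/w10c.png",cv2.resize(i[0:180,330:560],None,fx=3.3,fy=3.3,interpolation=cv2.INTER_CUBIC))
cv2.imwrite("pics/w10h.png",cv2.resize(i[60:200,240:400],None,fx=4,fy=4,interpolation=cv2.INTER_CUBIC))
E
```

```text
37.805425837208624 37.36913708141938 [-2.1  1.6  1.8] [457.4  -5.    4.9]
37.56368709651454 37.76133309031817 [-2.9  3.1  1.2] [457.3  -5.    4.9]
21.5667
```

View pics/w10c.png

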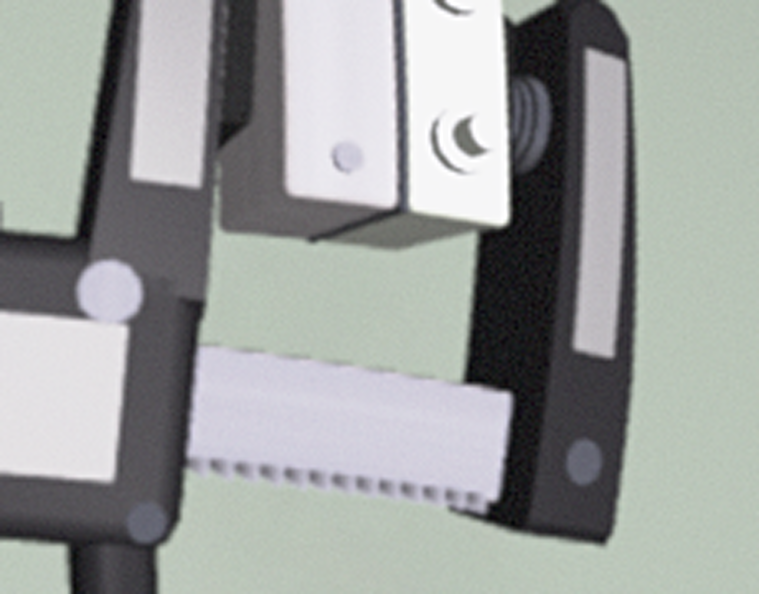

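View pics/w10h.png

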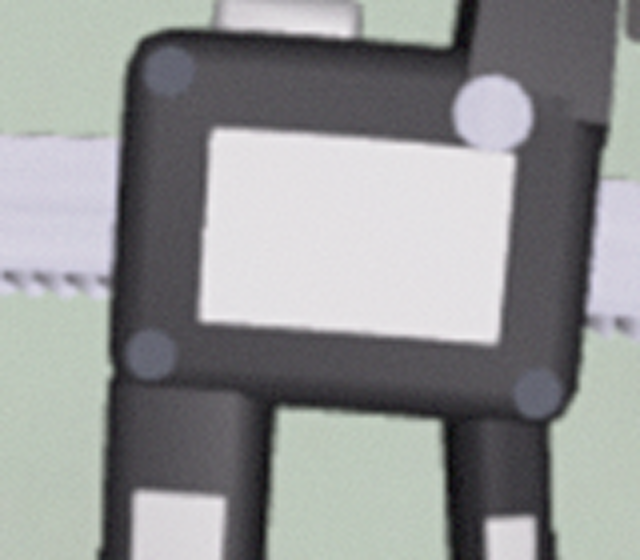

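View pics/w10a.png

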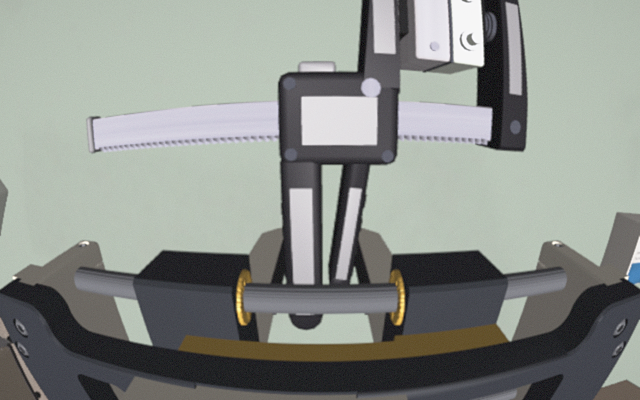

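```bash
python3 - <<'E'
from d import *
d=np.load("w10.npy",allow_pickle=True).item()
b4=lambda L:[(240+(u+.5)/4-.5,60+(v+.5)/4-.5) for u,v in L]
q=pose(d,b4([(211,128),(516,153),(497,344),(199,322),(168,70),(538,394),(493,113)])); np.save("qq10.npy",q)
print(q.round(3),"screw",tocl(q,W(d,cr([(584,461)]),32)[0]),"tcp",tocl(q,robot.current_tcp_pos()),"cell",[tocl(q,w).round(1) for w in W(d,cr([(288,193),(398,208),(508,225),(500,0)]),40)])
d=np.load("w10a.npy",allow_pickle=True).item()
q=pose(d,[(302,98),(378,97),(377,145),(303,145),(289,84),(387,156),(371,87)]);print(q,"screw",tocl(q,onz(d,515,127,32,True)),"tcp",tocl(q,robot.current_tcp_pos()),tocl(q,onz(d,482,66,40,True)))
E
```

```text
[533.036 -21.403  -1.428] screw [63.36642159  0.73373468] tcp [-26.94931101 -72.28481932] cell [array([ 7.1, 30.3]), array([23. , 31.2]), array([40.5, 32.4]), array([38.2, 66.9])]
[535.22127216 -25.88802173  -1.33695861] screw [62.9808875   0.19913591] tcp [-38.3120973  -70.60627571] [37.20057455 27.73286642]
```

Foot is at x≈42.3, needing about 3.3 mm to contact and 3 mm of press. The pinch has crept to y=-72, so I'll realign the open fingers and then do the partial stroke in steps.

```bash
python3 - <<'E'
from d import *
q=np.load("qq10.npy"); s=fromcl(q,(-26.5,-64))
robot.move_gripper(0.85)
robot.move_linear([*s,5],[np.pi,0,q[2]+np.pi/2],speed=40)
print(robot.current_contact_force().round(1))
robot.move_gripper(0.66); robot.sleep(.2)
d=shot("wrist","w11.png"); np.save("w11.npy",d,allow_pickle=True)
robot.move_gripper(0.47); robot.sleep(.2)
print(robot.current_gripper_width()*93,robot.current_contact_force().round(1),robot.current_t())
d=shot("wrist","w12.png"); np.save("w12.npy",d,allow_pickle=True)
for n in (11,12):
    i=cv2.imread(f"pics/w{n}.png")
    cv2.imwrite(f"pics/w{n}c.png",cv2.resize(i[0:180,330:560],None,fx=3.3,fy=3.3,interpolation=cv2.INTER_CUBIC))
    cv2.imwrite(f"pics/w{n}h.png",cv2.resize(i[60:200,240:400],None,fx=4,fy=4,interpolation=cv2.INTER_CUBIC))
E
```

```text
[ 1.  -0.4 -0.5]
44.0543452071049 [-2.7  4.6  3. ] 23.9583
```

View pics/w11.png

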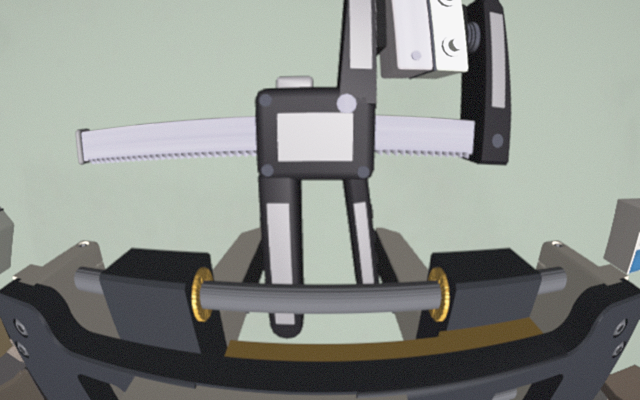

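View pics/w12c.png

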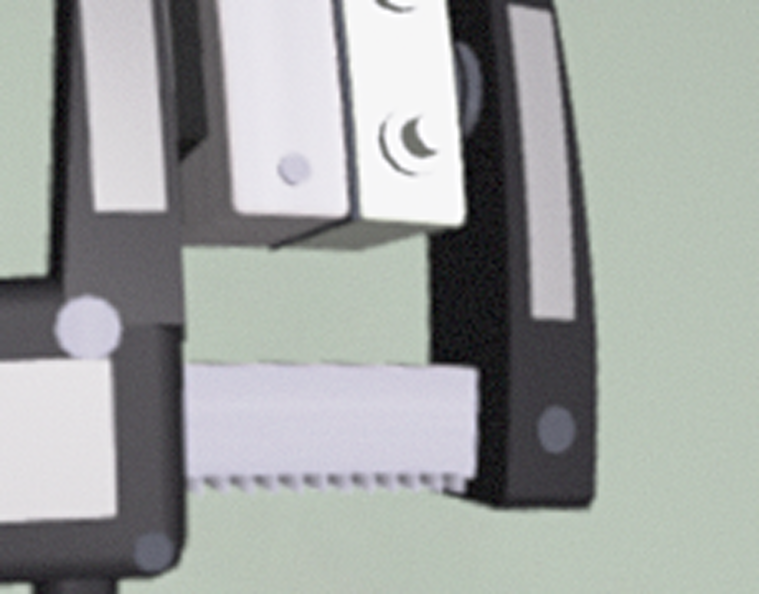

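View pics/w12h.png

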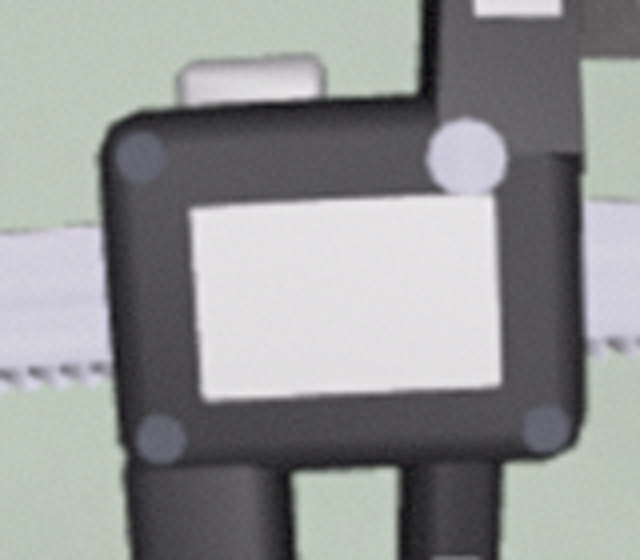

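```bash
cat >> d.py <<'E'
b4=lambda L:[(240+(u+.5)/4-.5,60+(v+.5)/4-.5) for u,v in L]
E
python3 - <<'E'
from d import *
d=np.load("w12.npy",allow_pickle=True).item()
q=pose(d,b4([(191,209),(494,195),(501,384),(204,401),(140,157),(545,428),(467,156)])); np.save("qq12.npy",q)
print(q.round(3),"screw",tocl(q,W(d,cr([(556,429)]),32)[0]),"tcp",tocl(q,robot.current_tcp_pos()),"cell",[tocl(q,w).round(1) for w in W(d,cr([(235,207),(350,215),(466,223),(448,0)]),40)])
E
```

```text
[536.223 -26.03   -1.379] screw [58.32210292  0.53590876] tcp [-34.83953279 -65.04774465] cell [array([ 4.6, 30.1]), array([20.7, 29.6]), array([38.5, 29.7]), array([38.8, 63.1])]
```

The foot's free position is now x≈37.4 against the cell back at about 38.7, so it is pressed roughly 1.5 mm. Squeezing a little further.

```bash
python3 - <<'E'
from d import *
robot.move_gripper(0.43); robot.sleep(.3)
print(robot.current_gripper_width()*93,robot.current_contact_force().round(1),robot.current_tcp_pos().round(1),robot.current_t())
d=shot("wrist","w13.png"); np.save("w13.npy",d,allow_pickle=True)
shot("scene","s13.png",(290,150,430,260),5)
i=cv2.imread(f"pics/w13.png"); n=13
cv2.imwrite(f"pics/w{n}c.png",cv2.resize(i[0:180,330:560],None,fx=3.3,fy=3.3,interpolation=cv2.INTER_CUBIC))
cv2.imwrite(f"pics/w{n}h.png",cv2.resize(i[60:200,240:400],None,fx=4,fy=4,interpolation=cv2.INTER_CUBIC))
E
```

```text
40.42947557320587 [-1.3  2.2 -0.9] [466.1  -4.4   5. ] 24.6333
```

View pics/w13c.png

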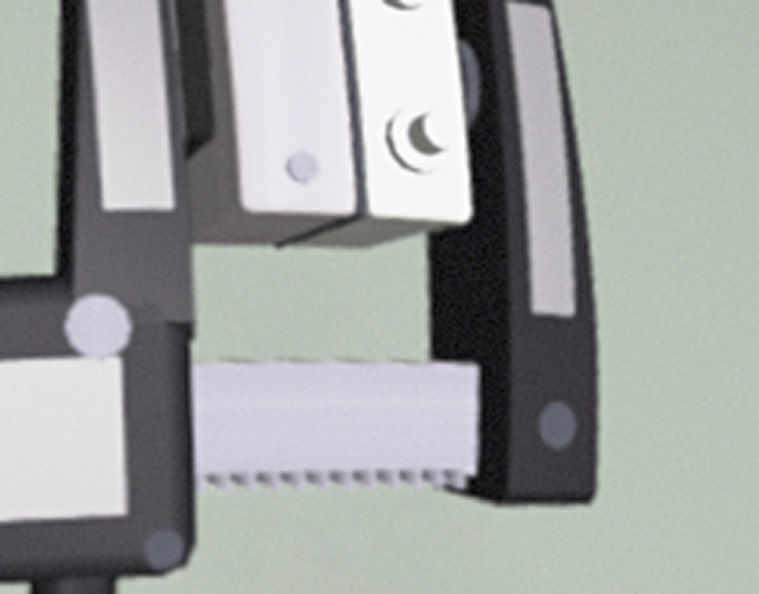

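View pics/w13h.png

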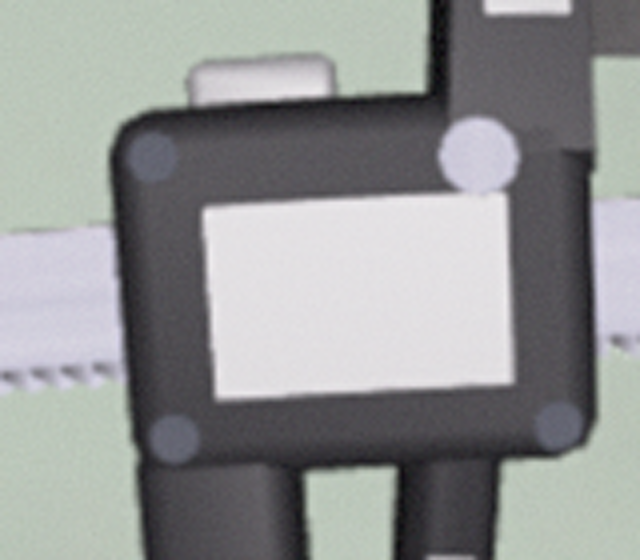

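View pics/s13.png

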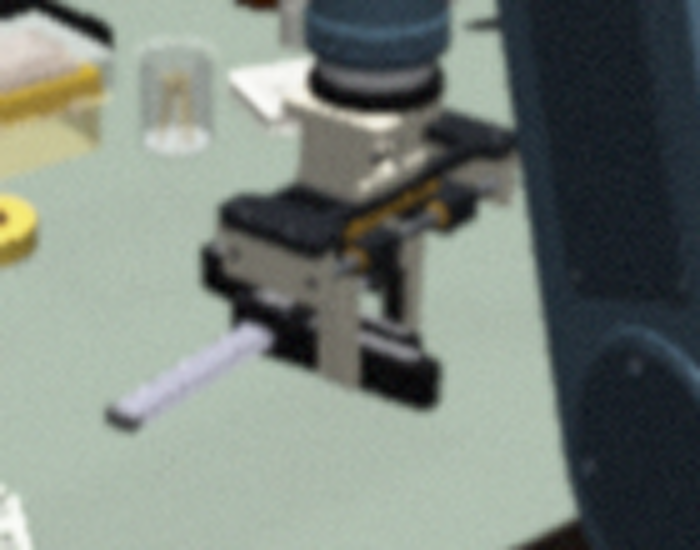

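```bash
python3 - <<'E'
from d import *
d=np.load("w13.npy",allow_pickle=True).item()
q=pose(d,b4([(203,208),(506,193),(515,382),(216,400),(152,157),(558,426),(479,155)])); np.save("qq13.npy",q)
print(q.round(3),"screw",tocl(q,W(d,cr([(557,425)]),32)[0]),"tcp",tocl(q,robot.current_tcp_pos()),"cell",[tocl(q,w).round(1) for w in W(d,cr([(242,207),(357,214),(471,221),(454,0)]),40)])
d=np.load("w11.npy",allow_pickle=True).item()
q=pose(d,[(278,112.5),(354,112.5),(353,160),(280,160),(265.5,100),(363,172),(347,103)]);print("w11 screw",q,tocl(q,onz(d,498,140.5,32,True)))
# overlay stem / jaw in w13: predicted jaw screw -> foot x
E
```

```text
[537.103 -27.548  -1.373] screw [57.13362263  0.62881694] tcp [-36.67363612 -65.10309731] cell [array([ 4.3, 29.9]), array([20.5, 29.5]), array([38.1, 29.6]), array([38.7, 62.8])]
w11 screw [533.04993951 -21.78125033  -1.43070881] [63.44186445  0.77129145]
```

Jaw drawn in 6.3 mm this stroke. Foot give is about 2.8 mm from travel and about 2.3 mm from the cell-to-jaw distance. I'll nudge slightly toward half travel and check that it holds.

```bash
python3 - <<'E'
from d import *
robot.move_gripper(0.42); robot.sleep(1.0)
print(robot.current_gripper_width()*93,robot.current_contact_force().round(1),robot.current_t())
d=shot("wrist","w14.png"); np.save("w14.npy",d,allow_pickle=True)
cv2.imwrite("pics/w14c.png",cv2.resize(d["img"][0:180,230:560],None,fx=2.4,fy=2.4,interpolation=cv2.INTER_CUBIC)[:, :792])
E
```

```text
39.29446879238867 [ 1.1  0.3 -2.8] 25.9583
```

View pics/w14c.png

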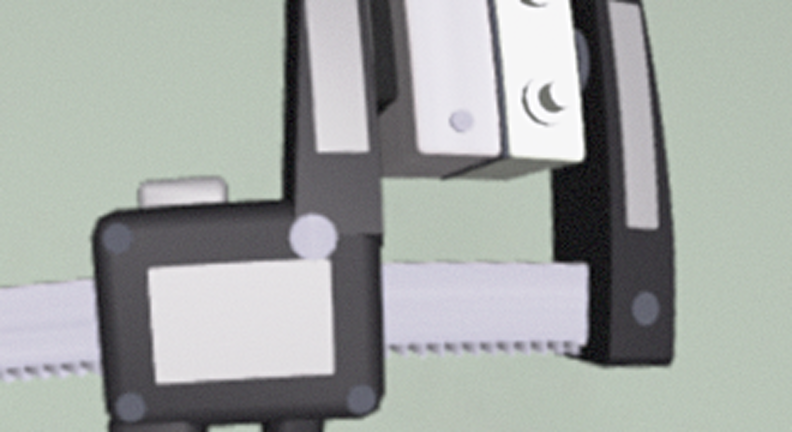

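```bash
python3 - <<'E'
from d import *
d=np.load("w14.npy",allow_pickle=True).item()
c=lambda L:[(230+(u+.5)/2.4-.5,(v+.5)/2.4-.5) for u,v in L]
q=pose(d,c([(148,268),(330,259),(334,372),(156,384),(117,238),(361,400),(313,236)]))
print(q.round(3),"screw",tocl(q,W(d,c([(645,308)]),32)[0]),"cell",[tocl(q,w).round(1) for w in W(d,c([(418,152),(500,157),(583,160),(573,0)]),40)])
robot.hand_in(); print(robot.current_t())
E
```

```text
[537.222 -27.889  -1.372] screw [56.77156027  0.70179241] cell [array([ 4.3, 29.5]), array([20.3, 29.1]), array([37.9, 29.7]), array([39.1, 62.8])]
the job is handed in; nothing more can be done
the job is handed in; nothing more can be done
```

I clamped the flow cell and handed the job in at about 26 s, with the fingers still squeezing the trigger. No verdict was reported.

- **Which cell:** I used the 46 × 35 mm cell; the two look-alikes measured about 62 × 45 mm. I stood it let go at clamp (25, 57) mm with its aluminium half to the fixed pad.
- **Pumping:** I made three full strokes and realigned the fingers after they had crept along the handle. A partial stroke then finished the job, and I kept holding the trigger.

Last checks, estimated from the wrist camera:

| Check | Result |
|---|---|
| Cell position | against the fixed pad: middle at x ≈ 21–22 mm, y ≈ 52–53 mm |
| Cell squareness | within about 0.05 rad |
| Foot pressed back | ≈ 3.2 mm from jaw travel; ≈ 2.6 mm from the cell-to-jaw distance |
| Force on the cell | about 10 N, worked out from the spring figures, not measured |
| Finger opening | 39.3 mm |
| Trigger angle | about 0.25 rad, worked out from the opening |

- **Disagreement:** the two foot figures differ by about 0.6 mm, but both are inside the allowed 1 to 5.5 mm.
- **Calibration:** the overhead camera was about 1 pixel (3 mm) off from the wrist camera, so I relied on the wrist view.
- **Not measured:** I had no direct reading of the finger forces on the trigger and handle.
- **Bystanders:** I never reached for the box, dropper, beaker or tape roll, and did not re-measure where they stand.

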